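Stack the two tiers of a bead-pot carousel on its keyed spigot

TASK

Put the bead-pot carousel together: set the large tier with the blue boss flange down on the carousel's spigot, feeling round until its slots drop over the ribs and it sits flush on the platter, and let go of it. Then seat the smaller tier with the red boss on top of the large one in the same way, fully home and level. Leave the clear tub, the green bead tray and the jar where they are.

Things in the scene. Friction and masses are not known exactly. Their poses are not given: they have to be found in the camera images.
- carousel_seat (a point): Centre of the upper face of the carousel's black platter (112 mm diameter), 28 mm above the table, z up. The grey foot (124 mm diameter) is fixed. The platter, with its yellow spigot, stands turned to an arbitrary angle that this entry does NOT tell (seen from above; repeats every 90 degrees). It is stiff to turn (0.5 N m) and stays put when a part is turned on it with light pressure.
- carousel_tip (a point): Top of the carousel's yellow spigot, 16 mm above the platter: round nose of 22 mm diameter, its top 6 mm tapering to 15 mm, and around its root four ribs in a cross, 7 mm wide, 8 mm tall, reaching 18 mm from the axis. A tier set on it at a wrong angle rests on the rib tops, 8 mm too high, and can sink home once turned so that its slots meet the ribs (within about 5 degrees when well centred).
- lower_mid (a point): Centre of the large tier (half-way up, 29 mm above its underside), z up. White flange of 140 mm diameter, 8 mm thick; on it a blue boss 44 mm square (sides along the part's x and y) up to 42 mm above the underside, to be gripped across two opposite sides; on that a yellow spigot (total height 58 mm). Mass 0.2 to 0.45 kg. Starts flange down on the table.
- lower_seat (a point): Centre of the top face of the large tier's blue boss, 42 mm above its underside, same axes as the tier: the face on which the small tier sits when home. On it stands a spigot of the same shape and size as the carousel's, its ribs along this entry's x and y.
- lower_socket (a point): Centre of the large tier's underside. A keyed socket opens here: a round bore of 24 mm diameter, 18 mm deep, crossed by four slots 11 mm wide, as deep, reaching 20 mm from the axis along +x, -x, +y and -y of the part (square to the boss's sides).
- upper_mid (a point): Centre of the small tier (half-way up, 24 mm above its underside), z up. White flange of 116 mm diameter, 8 mm thick; on it a red boss 44 mm square (sides along the part's x and y) up to 48 mm above the underside, flat on top. Mass 0.15 to 0.32 kg. Starts flange down on the table.
- upper_socket (a point): Centre of the small tier's underside. A keyed socket opens here: a round bore of 24 mm diameter, 18 mm deep, crossed by four slots 11 mm wide, as deep, reaching 20 mm from the axis along +x, -x, +y and -y of the part (square to the boss's sides).
- tub: Bystander: empty clear plastic tub, 100 x 150 x 55 mm; origin at the centre of its underside.
- bead_tray: Bystander: green bead tray with a pen in it, 85 x 140 x 18 mm; origin at the centre of its underside.
- bead_jar: Bystander: amber jar with a white cap, 54 mm diameter, 65 mm tall; origin at the centre of its underside.
There are look-alikes about, which are no part of the job. What is shaped like the part that bears lower_mid but brown or turquoise is not meant.

How it is judged:
By the outcome, as a careful person would: the job done as asked, in the order asked, and still so for the second after the job is handed in, with the robot touching nothing.
It also fails if it takes over 67 s, if anything falls off the work surface, if the arm or the gripper's body presses on something with over 40 N, if the wrist force passes 120 N, or if a joint passes its speed limit or range.

ROBOT

A 7-joint arm with a two-finger parallel gripper is mounted at the origin on the work surface. World frame = base frame: x ahead of the robot, y to its left, z up, the work surface at z = 0. Lengths are in m, angles in rad, forces in N, time in s.
With the tool pointing down it reaches from about 0.425 to 0.925 m from the base axis. Payload 6.8 kg.
Tool frame: the origin (TCP) lies on the centre line of the jaws, within the pads' length; the fingertips stand 19 mm ahead of it and the grasp point (between the pads) is the TCP; z points along the fingers, y is the line along which they close (so a half turn about z gives the same grasp; the last joint's range is limited). The gripper opens to 85 mm and grips with 20 to 120 N. Pads are 22 mm wide; open, the fingers measure 114 mm over their backs; the gripper's body (76 mm by 85 mm) begins 54 mm behind the grasp point. The pads swing forward as they close: fully open they stand 13 mm farther back than shut.
Start: joints at [-1.393, 0.477, 0.022, 1.555, -0.011, 1.109, -0.083], TCP at [0.19, 0.648, 0.25] pointing down, gripper open.
Joint ranges: [-2.96, 2.96], [-0.34, 2.1], [-1.41, 1.46], [0.24, 2.44], [-1.37, 4.51], [0.17, 1.92], [-2.96, 2.96]. Speed limits (rad/s): [2.39, 2.39, 3.14, 3.14, 3.14, 3.14, 3.14].

INTERFACE

Orientations are given as a rotation vector (axis times angle).
In Python, from bench import r gives the robot as it stands. The module is installed in compiled form; this text tells all that it offers.
- The arm moves only by the tool arm_command, never from a script. Its argument "rows" is a list of rows, each an object of numbers: "fingers": the opening, from -1 (shut) to 1 (fully open); "x", "y", "z": the shift along the tool's x, y, z in m; "ax", "ay", "az": the turn, a rotation vector about the tool's x, y, z in degrees. In form: [{"fingers": .., "x": .., "y": .., "z": .., "ax": .., "ay": .., "az": ..}, ...]. A call has 1 to 10 rows; each row shifts and turns the commanded pose from where the row before left it, along the tool's axes as they then stand; what a row does not reach is not made up. A row lasts 1/12 s, in which the tool goes at most 41.7 mm and 7.16 degrees, less where a joint would pass 70% of its speed; a pose out of reach is approached as far as the arm can. A call is refused whole if a number of a shift passes 0.0417 or a number of a turn 7.16, either way. A call with a gripper value outside its range is refused whole. The fingers move at their own pace and stop on an object; "grip_force" is the grip in N (left out, the last holds). Time passes only in rows, so rows that do not move let the fingers close. It gives the time, the measured TCP pose, the force, the opening and the grip force at its end, in the units of the state.
- r.get_obs(): the state, without advancing time (a new reading comes with each control period).
- r.grab_frame(name): name is "side" or "top"; returns a dict with "frame" (480x640x3 uint8, red, green, blue), "depth" (480x640 float32, m along the optical axis (not along the pixel's ray), 0 where there is no reading), "K" (3x3 intrinsics, pixels), "distortion" ([k1, k2, p1, p2, k3] as OpenCV has them; the pictures are not rectified), "world_from_camera" (4x4, takes a point from camera to world coordinates). Camera axes: x right, y down, z forward; pixel columns grow to the right and rows downward; lengths in m; the calibration is good to about 2 mm. A picture is of the moment at which its call begins.
- r.hand_in(): hands the job in; it is judged then, once.
The state is a dict: "clock": time; "joints": joint angles; "qvel": joint speeds; "tau": joint torques, N m; "tcp_pos": TCP position; "orientation": TCP orientation; "contact_force": force on the tool from outside, world axes, zero at the start; "moment": the same for the moment, N m; "grip_width": finger opening in m; "gripper_force": force on a finger pad.
Only numpy, scipy, OpenCV 4.12 (cv2) and the standard library are available. Lean on these libraries where they do the work, as an engineer would, in place of code of your own. Each camera call takes 0.05 s, during which the arm holds its last target. There are 200 camera calls.

## Working session

There is one attempt and no reset: what is moved stays moved. The work goes in short steps, Python scripts to look and compute and a tool call to move; the robot and the scene stay as the last step left them, time stands still between calls to the robot, and variables do not carry over. Pictures are saved under pics/ and viewed, at most 10 in all, crops included, and the job is handed in when it is done.

Besides the shell and the picture viewer there is one more tool, called after "Emit:" by a JSON object that holds its "fn" and its "kwargs", one argument or row to a line. arm_command: Moves the arm, as the interface text tells. Its arguments: {"type":"object","properties":{"rows":{"type":"array"},"grip_force":{"type":"number"}},"required":["rows"]}

```bash
mkdir -p pics
python3 - <<'E'
from bench import r
import numpy as np,cv2
o=r.get_obs();print({k:np.round(v,3) for k,v in o.items()})
for n in("top","side"):
    f=r.grab_frame(n);np.savez(f"{n}0.npz",**f)
    cv2.imwrite(f"pics/{n}0.png",f["frame"][:,:,::-1]);print(n,f["K"],f["distortion"],np.round(f["world_from_camera"],3))
E
```

```text
{'clock': np.float64(0.0), 'joints': array([-1.393,  0.478,  0.022,  1.556, -0.012,  1.109, -0.083]), 'qvel': array([ 0.001, -0.001,  0.001,  0.   ,  0.001,  0.001,  0.   ]), 'tau': array([ 1.0000e-03, -5.9646e+01,  1.6080e+00, -2.8119e+01,  1.2000e-02,
        9.0000e-03,  0.0000e+00]), 'tcp_pos': array([0.19 , 0.647, 0.249]), 'orientation': array([-4.470e-01, -3.109e+00,  3.000e-03]), 'contact_force': array([-0.035, -0.571, -0.035]), 'moment': array([ 0.026, -0.016,  0.038]), 'gripper_force': np.float64(0.0), 'grip_width': np.float64(0.086)}
top [[441.64427548   0.         320.75545432]
 [  0.         441.64427548 242.53767858]
 [  0.           0.           1.        ]] [0.00712385 0.         0.         0.         0.        ] [[ 0.015 -0.991  0.13   0.393]
 [-1.    -0.012  0.019 -0.091]
 [-0.017 -0.13  -0.991  0.964]
 [ 0.     0.     0.     1.   ]]
side [[483.05363767   0.         317.85318701]
 [  0.         483.05363767 238.20820973]
 [  0.           0.           1.        ]] [-0.05662315  0.          0.          0.          0.        ] [[ 0.863 -0.317  0.393  0.11 ]
 [-0.505 -0.526  0.685 -0.8  ]
 [-0.01  -0.79  -0.614  0.674]
 [ 0.     0.     0.     1.   ]]
```

View pics/top0.png

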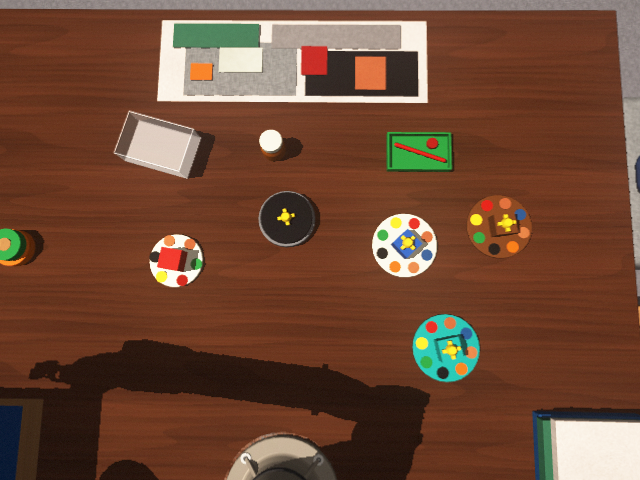

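View pics/side0.png

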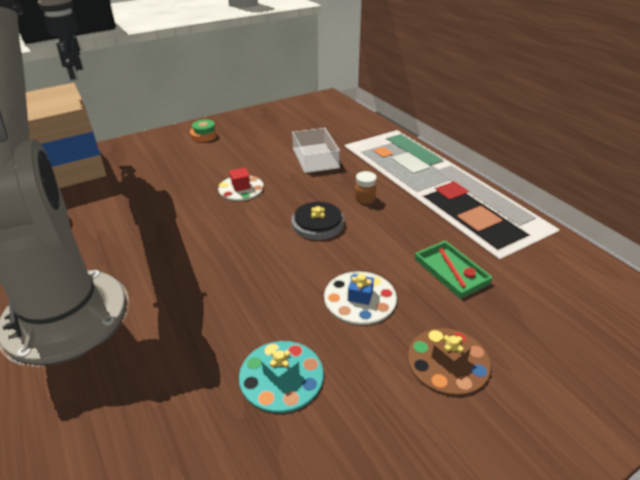

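Candidates (top view): white tier with blue boss (405,244), brown look-alike (500,226) and turquoise look-alike (446,348). For the small tier, the red boss is at (176,260); the red patch at (314,60) is only a print. The carousel is at (287,218). By the description I choose (405,244), (176,260) and (287,218), and I'll check them in one close crop.

```bash
cat > h.py <<'E'
import numpy as np,cv2
def cast(f,px,z):
    px=np.asarray(px,float).reshape(-1,1,2)
    n=cv2.undistortPoints(px,f["K"],f["distortion"])[:,0]
    T=f["world_from_camera"];d=np.c_[n,np.ones(len(n))]@T[:3,:3].T
    return T[:3,3]+d*((z-T[2,3])/d[:,2])[:,None]
def world(f):
    v,u=np.mgrid[:480,:640];px=np.stack([u,v],-1).reshape(-1,1,2).astype(float)
    n=cv2.undistortPoints(px,f["K"],f["distortion"])[:,0]
    d=f["depth"].reshape(-1,1)*np.c_[n,np.ones(len(n))]
    T=f["world_from_camera"];return (d@T[:3,:3].T+T[:3,3]).reshape(480,640,3)
def hsv(f): return cv2.cvtColor(f["frame"],cv2.COLOR_RGB2HSV)
def rng(h,lo,hi): return cv2.inRange(h,np.array(lo),np.array(hi))>0
E
python3 - <<'E'
from h import *
f=dict(np.load("top0.npz"));im=f["frame"][:,:,::-1];W=world(f);h=hsv(f)
c={"carousel":(287,218),"lower":(405,244),"upper":(176,260)}
tiles=[]
for n,(u,v) in c.items():
    tiles.append(cv2.resize(im[v-33:v+33,u-33:u+33],(264,264),interpolation=cv2.INTER_CUBIC))
    m=np.zeros((480,640),bool);m[v-36:v+36,u-36:u+36]=1
    P=W[...,2]
    R={"carousel":[(.022,.033),(.033,.050)],"lower":[(.004,.013),(.036,.047),(.047,.065)],"upper":[(.004,.013),(.04,.055)]}[n]
    for lo,hi in R:
        s=m&(P>lo)&(P<hi);q=W[s]
        (cx,cy),wh,a=cv2.minAreaRect(q[:,:2].astype(np.float32))
        (ex,ey),er=cv2.minEnclosingCircle(q[:,:2].astype(np.float32))
        print(n,lo,hi,s.sum(),"zmed %.4f"%np.median(q[:,2]),"rect",np.round((cx,cy,*wh),4),round(a,1),"circ",np.round((ex,ey,er),4))
    # yellow & coloured faces
    ymask=m&rng(h,(20,120,120),(35,255,255))
    for nm,mk,z in(("yellow",ymask,{"carousel":.036,"lower":.050,"upper":.01}[n]),("blue",m&rng(h,(100,150,60),(125,255,255)),.042),("red",m&(rng(h,(0,170,150),(6,255,255))|rng(h,(174,170,150),(180,255,255))),.048)):
        k,l,st,ce=cv2.connectedComponentsWithStats(mk.astype(np.uint8))
        if k<2: continue
        d=[np.hypot(*(ce[i]-(u,v)))-.15*st[i,4] for i in range(1,k)];i=1+int(np.argmin(d))
        vv,uu=np.where(l==i);q=cast(f,np.c_[uu,vv],z)[:,:2]
        (cx,cy),wh,a=cv2.minAreaRect(q.astype(np.float32))
        w=(q-q.mean(0));th=np.arctan2(w[:,1],w[:,0]);ph=np.sum(np.hypot(*w.T)**4*np.exp(4j*th))
        print("  ",nm,st[i,4],"px",ce[i].round(1),"mean",q.mean(0).round(4),"rect",np.round((cx,cy,*wh),4),round(a,1),"4fold deg",round(np.degrees(np.angle(ph))/4,1))
cv2.imwrite("pics/crop.png",np.hstack(tiles))
E
```

```text
carousel 0.022 0.033 1918 zmed 0.0294 rect [0.5698 0.0026 0.1123 0.111 ] 63.0 circ [0.5682 0.0013 0.0583]
carousel 0.033 0.05 173 zmed 0.0387 rect [ 0.5697 -0.0022  0.0984  0.1016] 79.5 circ [0.5689 0.0021 0.0548]
   yellow 134 px [285.2 216.3] mean [0.5704 0.0033] rect [0.5705 0.0023 0.0301 0.0292] 59.7 4fold deg 14.3
lower 0.004 0.013 2756 zmed 0.0095 rect [ 0.5197 -0.2562  0.1568  0.1565] 0.5 circ [ 0.5209 -0.2573  0.1067]
lower 0.036 0.047 306 zmed 0.0433 rect [ 0.516  -0.2538  0.0438  0.0454] 43.1 circ [ 0.5162 -0.2532  0.0308]
lower 0.047 0.065 146 zmed 0.0547 rect [ 0.5145 -0.2531  0.0311  0.031 ] 7.2 circ [ 0.514  -0.2534  0.0194]
   yellow 141 px [407.6 242.5] mean [ 0.5153 -0.2543] rect [ 0.5152 -0.254   0.0273  0.031 ] 0.7 4fold deg 44.6
   blue 178 px [403.6 243.8] mean [ 0.5134 -0.2474] rect [ 0.5153 -0.2535  0.0397  0.044 ] 45.3 4fold deg -16.1
   red 86 px [413.8 223.2] mean [ 0.5564 -0.2682] rect [ 0.5563 -0.268   0.0207  0.0196] 44.5 4fold deg -2.6
upper 0.004 0.013 1753 zmed 0.0094 rect [0.4778 0.2441 0.157  0.1552] 2.5 circ [0.4793 0.2465 0.1049]
upper 0.04 0.055 471 zmed 0.0492 rect [0.4759 0.2431 0.0448 0.0437] 81.2 circ [0.476  0.2424 0.0305]
   yellow 101 px [161.  276.2] mean [0.4403 0.2721] rect [0.4397 0.2722 0.0238 0.0218] 3.5 4fold deg 40.6
   red 426 px [169.1 258.3] mean [0.476  0.2431] rect [0.4762 0.2436 0.0445 0.0428] 81.4 4fold deg 36.1
```

View pics/crop.png

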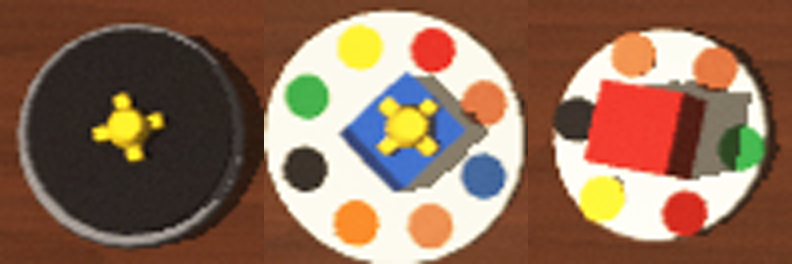

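The crop confirms the choice: black carousel with yellow cross, white tier with blue boss, and small tier with red boss. I'm moving now, sweeping round to the blue tier.

Emit:
{"fn": "arm_command", "kwargs": {
  "rows": [
    {"fingers": 1,"x": -0.038,"y": -0.003,"z": 0.004,"az": 4},
    {"fingers": 1,"x": -0.038,"y": -0.003,"z": 0.004,"az": 4},
    {"fingers": 1,"x": -0.038,"y": -0.003,"z": 0.004,"az": 4},
    {"fingers": 1,"x": -0.038,"y": -0.003,"z": 0.004,"az": 4},
    {"fingers": 1,"x": -0.038,"y": -0.003,"z": 0.004,"az": 4},
    {"fingers": 1,"x": -0.038,"y": -0.003,"z": 0.004,"az": 4},
    {"fingers": 1,"x": -0.038,"y": -0.003,"z": 0.004,"az": 4},
    {"fingers": 1,"x": -0.038,"y": -0.003,"z": 0.004,"az": 4},
    {"fingers": 1,"x": -0.038,"y": -0.003,"z": 0.004,"az": 4},
    {"fingers": 1,"x": -0.038,"y": -0.003,"z": 0.004,"az": 4}
  ],
  "grip_force": 50
}}

```text
validation failed for argument at $.ro...
```

```bash
cat > plan.py <<'E'
import sys,json,numpy as np
from scipy.spatial.transform import Rotation as R
from bench import r
# plan.py x y z yaw(deg of tool y, world) rows : polar path, tool kept vertical
def plan(x,y,z,yaw,n,show=True):
    o=r.get_obs();p=np.array(o["tcp_pos"]);M=R.from_rotvec(o["orientation"]);m=M.as_matrix()
    y0=np.degrees(np.arctan2(m[1,1],m[0,1]));d=(yaw-y0+90)%180-90
    print("t %.2f"%o["clock"],"tcp",p.round(4),"yaw %.1f"%y0,"tilt",np.round(np.degrees([m[0,2],m[1,2]]),2),"q",np.round(o["joints"],2),"F",np.round(o["contact_force"],1),"M",np.round(o["moment"],2),"w",round(float(o["grip_width"]),4),"g",round(float(o["gripper_force"]),1))
    r0,a0=np.hypot(*p[:2]),np.arctan2(p[1],p[0]);r1,a1=np.hypot(x,y),np.arctan2(y,x)
    yw=y0;q=p.copy();T=[]
    for i in range(1,n+1):
        s=i/n;rr,aa=r0+(r1-r0)*s,a0+(a1-a0)*s;g=np.array([rr*np.cos(aa),rr*np.sin(aa),p[2]+(z-p[2])*s])
        c,sn=np.cos(np.radians(yw)),np.sin(np.radians(yw));ty=np.array([c,sn]);tx=np.array([-sn,c])
        dv=g-q;t=np.round([dv[:2]@tx,dv[:2]@ty,-dv[2]],4);da=round(float(y0+d*s-yw),2)
        q=q+np.r_[t[0]*tx+t[1]*ty,-t[2]];da=-round(-da,1);yw+=da
        T.append([*t,-da])
    if show:
        for t in T: print(t[0],t[1],t[2],"az",round(t[3],1))
if __name__=="__main__":
    a=list(map(float,sys.argv[1:]));plan(*a[:4],int(a[4]))
E
python3 plan.py 0.5155 -0.2535 0.12 -46 19
```

```text
t 0.10 tcp [0.1902 0.6471 0.2494] yaw 73.6 tilt [-0.02 -0.09] q [-1.39  0.48  0.02  1.56 -0.01  1.11 -0.08] F [ 0.2 -0.1  0.3] M [ 0.08 -0.03 -0.04] w 0.0855 g 0.0
-0.0613 -0.0081 0.0068 az -3.2
-0.0589 -0.0169 0.0068 az -3.2
-0.0554 -0.0252 0.0068 az -3.1
-0.0507 -0.0328 0.0069 az -3.2
-0.0449 -0.0396 0.0068 az -3.2
-0.0383 -0.0454 0.0068 az -3.2
-0.0309 -0.0502 0.0068 az -3.1
-0.023 -0.0537 0.0068 az -3.2
-0.0148 -0.056 0.0068 az -3.2
-0.0062 -0.0571 0.0068 az -3.2
0.0022 -0.057 0.0068 az -3.1
0.0104 -0.0555 0.0069 az -3.2
0.0184 -0.053 0.0068 az -3.2
0.0258 -0.0492 0.0068 az -3.2
0.0325 -0.0444 0.0068 az -3.2
0.0384 -0.0389 0.0068 az -3.1
0.0432 -0.0325 0.0068 az -3.2
0.0472 -0.0255 0.0068 az -3.2
0.05 -0.0182 0.0068 az -3.2
```

Emit:
{"fn": "arm_command", "kwargs": {
  "rows": [
    {"fingers": 1,"x": -0.038,"y": -0.003,"z": 0.004,"ax": 0,"ay": 0,"az": 4},
    {"fingers": 1,"x": -0.038,"y": -0.003,"z": 0.004,"ax": 0,"ay": 0,"az": 4},
    {"fingers": 1,"x": -0.038,"y": -0.003,"z": 0.004,"ax": 0,"ay": 0,"az": 4},
    {"fingers": 1,"x": -0.038,"y": -0.003,"z": 0.004,"ax": 0,"ay": 0,"az": 4},
    {"fingers": 1,"x": -0.038,"y": -0.003,"z": 0.004,"ax": 0,"ay": 0,"az": 4},
    {"fingers": 1,"x": -0.038,"y": -0.003,"z": 0.004,"ax": 0,"ay": 0,"az": 4},
    {"fingers": 1,"x": -0.038,"y": -0.003,"z": 0.004,"ax": 0,"ay": 0,"az": 4},
    {"fingers": 1,"x": -0.038,"y": -0.003,"z": 0.004,"ax": 0,"ay": 0,"az": 4},
    {"fingers": 1,"x": -0.038,"y": -0.003,"z": 0.004,"ax": 0,"ay": 0,"az": 4},
    {"fingers": 1,"x": -0.038,"y": -0.003,"z": 0.004,"ax": 0,"ay": 0,"az": 4}
  ],
  "grip_force": 50
}}

```text
clock: 0.93
tcp_pos: [0.4822, 0.4115, 0.2097]
orientation: [1.489, 2.766, -0.001]
contact_force: [1.1, 0.7, -0.1]
grip_width: 0.0853
gripper_force: 0.0
```

Emit:
{"fn": "arm_command", "kwargs": {
  "rows": [
    {"fingers": 1,"x": -0.038,"y": -0.003,"z": 0.004,"ax": 0,"ay": 0,"az": 4.2},
    {"fingers": 1,"x": -0.038,"y": -0.003,"z": 0.004,"ax": 0,"ay": 0,"az": 4.2},
    {"fingers": 1,"x": -0.038,"y": -0.003,"z": 0.004,"ax": 0,"ay": 0,"az": 4.2},
    {"fingers": 1,"x": -0.038,"y": -0.003,"z": 0.004,"ax": 0,"ay": 0,"az": 4.2},
    {"fingers": 1,"x": -0.038,"y": -0.003,"z": 0.004,"ax": 0,"ay": 0,"az": 4.2},
    {"fingers": 1,"x": -0.038,"y": -0.003,"z": 0.004,"ax": 0,"ay": 0,"az": 4.2},
    {"fingers": 1,"x": -0.038,"y": -0.003,"z": 0.004,"ax": 0,"ay": 0,"az": 4.2},
    {"fingers": 1,"x": -0.038,"y": -0.003,"z": 0.004,"ax": 0,"ay": 0,"az": 4.2},
    {"fingers": 1,"x": -0.038,"y": -0.003,"z": 0.004,"ax": 0,"ay": 0,"az": 4.2},
    {"fingers": 1,"x": -0.038,"y": -0.003,"z": 0.004,"ax": 0,"ay": 0,"az": 4.2}
  ]
}}

```text
clock: 1.77
tcp_pos: [0.547, 0.0443, 0.17]
orientation: [2.381, 2.049, -0.0]
contact_force: [0.4, -0.8, -0.1]
grip_width: 0.0855
gripper_force: 0.0
```

```bash
python3 plan.py 0.5155 -0.2535 0.12 -46 8
```

```text
t 1.77 tcp [0.547  0.0443 0.17  ] yaw -8.6 tilt [ 0.01 -0.01] q [-0.58  0.4   0.49  1.96 -0.24  0.84 -0.11] F [ 0.4 -0.8 -0.1] M [-0.05 -0.05  0.01] w 0.0855 g 0.0
-0.0357 0.0104 0.0062 az 4.7
-0.0357 0.011 0.0063 az 4.7
-0.0357 0.0115 0.0062 az 4.6
-0.0358 0.012 0.0063 az 4.7
-0.0359 0.0127 0.0062 az 4.7
-0.0358 0.0132 0.0063 az 4.7
-0.0359 0.0138 0.0062 az 4.6
-0.0358 0.0144 0.0063 az 4.7
```

Emit:
{"fn": "arm_command", "kwargs": {
  "rows": [
    {"fingers": 1,"x": -0.0357,"y": 0.0104,"z": 0.0063,"ax": 0,"ay": 0,"az": 4.7},
    {"fingers": 1,"x": -0.0357,"y": 0.011,"z": 0.0063,"ax": 0,"ay": 0,"az": 4.7},
    {"fingers": 1,"x": -0.0357,"y": 0.0115,"z": 0.0063,"ax": 0,"ay": 0,"az": 4.6},
    {"fingers": 1,"x": -0.0358,"y": 0.012,"z": 0.0063,"ax": 0,"ay": 0,"az": 4.7},
    {"fingers": 1,"x": -0.0358,"y": 0.0127,"z": 0.0063,"ax": 0,"ay": 0,"az": 4.7},
    {"fingers": 1,"x": -0.0358,"y": 0.0132,"z": 0.0063,"ax": 0,"ay": 0,"az": 4.7},
    {"fingers": 1,"x": -0.0358,"y": 0.0138,"z": 0.0063,"ax": 0,"ay": 0,"az": 4.6},
    {"fingers": 1,"x": -0.0358,"y": 0.0144,"z": 0.0063,"ax": 0,"ay": 0,"az": 4.7},
    {"fingers": 1,"x": 0,"y": 0,"z": 0.025,"ax": 0,"ay": 0,"az": 0},
    {"fingers": 1,"x": 0,"y": 0,"z": 0.02,"ax": 0,"ay": 0,"az": 0}
  ]
}}

```text
clock: 2.6
tcp_pos: [0.5155, -0.2549, 0.0744]
orientation: [2.912, 1.173, -0.001]
contact_force: [-0.3, 1.6, -0.1]
grip_width: 0.0856
gripper_force: 0.0
```

```bash
python3 plan.py 0.5155 -0.2535 0.033 -46 4
python3 - <<'E'
from bench import r
import cv2
im=r.grab_frame("side")["frame"][:,:,::-1]
cv2.imwrite("pics/s1.png",cv2.resize(im[170:350,260:460],(800,720))[:600])
E
```

```text
t 2.60 tcp [ 0.5155 -0.2549  0.0744] yaw -46.1 tilt [ 0.02 -0.11] q [-0.08  0.61  0.58  1.96 -0.5   0.71 -0.  ] F [-0.3  1.6 -0.1] M [ 0.09 -0.01  0.02] w 0.0856 g 0.0
0.0002 -0.0003 0.0103 az -0.0
0.0003 -0.0002 0.0104 az -0.1
0.0002 -0.0003 0.0103 az 0.0
0.0003 -0.0003 0.0104 az -0.0
```

View pics/s1.png

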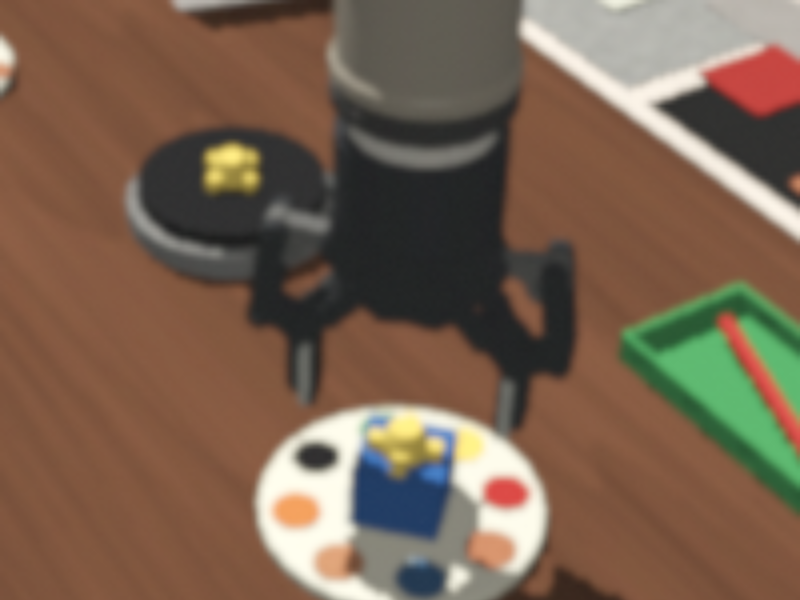

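The side view shows the open jaws at crop pixels (303,395) and (510,430), centred on either side of the blue boss at (405,470). I'm descending and gripping.

Emit:
{"fn": "arm_command", "kwargs": {
  "rows": [
    {"fingers": 1,"x": 0.001,"y": -0.001,"z": 0.022,"ax": 0,"ay": 0,"az": 0},
    {"fingers": 1,"x": 0,"y": 0,"z": 0.02,"ax": 0,"ay": 0,"az": 0},
    {"fingers": 1,"x": 0,"y": 0,"z": 0,"ax": 0,"ay": 0,"az": 0},
    {"fingers": -1,"x": 0,"y": 0,"z": 0,"ax": 0,"ay": 0,"az": 0},
    {"fingers": -1,"x": 0,"y": 0,"z": 0,"ax": 0,"ay": 0,"az": 0},
    {"fingers": -1,"x": 0,"y": 0,"z": 0,"ax": 0,"ay": 0,"az": 0},
    {"fingers": -1,"x": 0,"y": 0,"z": 0,"ax": 0,"ay": 0,"az": 0},
    {"fingers": -1,"x": 0,"y": 0,"z": 0,"ax": 0,"ay": 0,"az": 0}
  ],
  "grip_force": 50
}}

```text
clock: 3.32
tcp_pos: [0.5181, -0.2507, 0.0346]
orientation: [2.909, 1.182, 0.004]
contact_force: [-0.1, -0.2, 7.1]
grip_width: 0.0433
gripper_force: 52.1
```

```bash
python3 plan.py 0.5155 -0.2535 0.033 -46 1
```

```text
t 3.32 tcp [ 0.5181 -0.2507  0.0346] yaw -45.8 tilt [ 0.16 -0.05] q [-0.05  0.67  0.52  1.97 -0.55  0.64  0.03] F [-0.1 -0.2  7.1] M [ 0.03  0.14 -0.01] w 0.0433 g 52.1
-0.0038 0.0002 0.0016 az 0.2
```

Emit:
{"fn": "arm_command", "kwargs": {
  "rows": [
    {"fingers": -1,"x": 0,"y": 0,"z": -0.015,"ax": 0,"ay": 0,"az": 0},
    {"fingers": -1,"x": 0,"y": 0,"z": -0.025,"ax": 0,"ay": 0,"az": 0},
    {"fingers": -1,"x": 0,"y": 0,"z": -0.03,"ax": 0,"ay": 0,"az": 0},
    {"fingers": -1,"x": 0,"y": 0,"z": -0.015,"ax": 0,"ay": 0,"az": 0},
    {"fingers": -1,"x": 0,"y": 0,"z": 0,"ax": 0,"ay": 0,"az": 0},
    {"fingers": -1,"x": 0,"y": 0,"z": 0,"ax": 0,"ay": 0,"az": 0}
  ]
}}

```text
clock: 3.82
tcp_pos: [0.5172, -0.2498, 0.1184]
orientation: [2.91, 1.183, 0.002]
contact_force: [-0.1, 0.2, -3.6]
grip_width: 0.0429
gripper_force: 52.0
```

```bash
python3 plan.py 0.5727 0.0034 0.11 -76.5 9
```

```text
t 3.82 tcp [ 0.5172 -0.2498  0.1184] yaw -45.7 tilt [0.09 0.01] q [-0.13  0.55  0.63  1.94 -0.45  0.79 -0.05] F [-0.1  0.2 -3.6] M [0.03 0.03 0.06] w 0.0429 g 52.0
0.027 -0.0108 0.0009 az 3.4
0.0257 -0.0137 0.001 az 3.4
0.024 -0.0164 0.0009 az 3.5
0.022 -0.019 0.0009 az 3.4
0.0197 -0.0213 0.001 az 3.4
0.0173 -0.0233 0.0009 az 3.4
0.0147 -0.0251 0.0009 az 3.4
0.0118 -0.0265 0.0009 az 3.4
0.0088 -0.0276 0.001 az 3.5
```

Emit:
{"fn": "arm_command", "kwargs": {
  "rows": [
    {"fingers": -1,"x": 0.027,"y": -0.011,"z": 0.001,"ax": 0,"ay": 0,"az": 3.4},
    {"fingers": -1,"x": 0.026,"y": -0.014,"z": 0.001,"ax": 0,"ay": 0,"az": 3.4},
    {"fingers": -1,"x": 0.024,"y": -0.016,"z": 0.001,"ax": 0,"ay": 0,"az": 3.4},
    {"fingers": -1,"x": 0.022,"y": -0.019,"z": 0.001,"ax": 0,"ay": 0,"az": 3.4},
    {"fingers": -1,"x": 0.02,"y": -0.021,"z": 0.001,"ax": 0,"ay": 0,"az": 3.5},
    {"fingers": -1,"x": 0.017,"y": -0.023,"z": 0.001,"ax": 0,"ay": 0,"az": 3.4},
    {"fingers": -1,"x": 0.015,"y": -0.025,"z": 0.001,"ax": 0,"ay": 0,"az": 3.4},
    {"fingers": -1,"x": 0.012,"y": -0.027,"z": 0.001,"ax": 0,"ay": 0,"az": 3.4},
    {"fingers": -1,"x": 0.009,"y": -0.028,"z": 0.001,"ax": 0,"ay": 0,"az": 3.5},
    {"fingers": -1,"x": 0,"y": 0,"z": 0,"ax": 0,"ay": 0,"az": 0}
  ]
}}

```text
clock: 4.65
tcp_pos: [0.5721, 0.0124, 0.1059]
orientation: [-3.115, -0.377, 0.007]
contact_force: [-0.6, 1.4, -3.7]
grip_width: 0.0431
gripper_force: 52.0
```

Emit:
{"fn": "arm_command", "kwargs": {
  "rows": [
    {"fingers": -1,"x": 0,"y": 0,"z": 0.005,"ax": 0,"ay": 0,"az": 0},
    {"fingers": -1,"x": 0,"y": 0,"z": 0,"ax": 0,"ay": 0,"az": 0},
    {"fingers": -1,"x": 0,"y": 0,"z": 0,"ax": 0,"ay": 0,"az": 0}
  ]
}}

```text
clock: 4.9
tcp_pos: [0.5722, 0.0024, 0.1029]
orientation: [3.12, 0.365, -0.003]
contact_force: [0.6, -1.0, -3.0]
grip_width: 0.0434
gripper_force: 52.0
```

```bash
python3 plan.py 0.5727 0.0034 0.085 -76.5 1
python3 - <<'E'
from h import *
from bench import r
def ell(f,m):
    cs,_=cv2.findContours(m.astype(np.uint8),cv2.RETR_EXTERNAL,cv2.CHAIN_APPROX_NONE)
    return max(cs,key=cv2.contourArea)[:,0]
for n in("top","side"):
    f=r.grab_frame(n);np.savez(f"{n}1.npz",**f)
    cv2.imwrite(f"pics/{n}1.png",cv2.resize(f["frame"][:,:,::-1][130:300,190:390] if n=="top" else f["frame"][:,:,::-1][110:280,220:420],(400,340)))
a=cv2.imread("pics/top1.png");b=cv2.imread("pics/side1.png");cv2.imwrite("pics/both1.png",np.hstack([a,b]))
E
```

```text
t 4.90 tcp [0.5722 0.0024 0.1029] yaw -76.7 tilt [-0.11 -0.06] q [-0.68  0.62  0.77  1.96 -0.59  0.8  -0.91] F [ 0.6 -1.  -3. ] M [-0.07 -0.   -0.05] w 0.0434 g 52.0
0.0007 -0.0009 0.0179 az -0.2
```

View pics/both1.png

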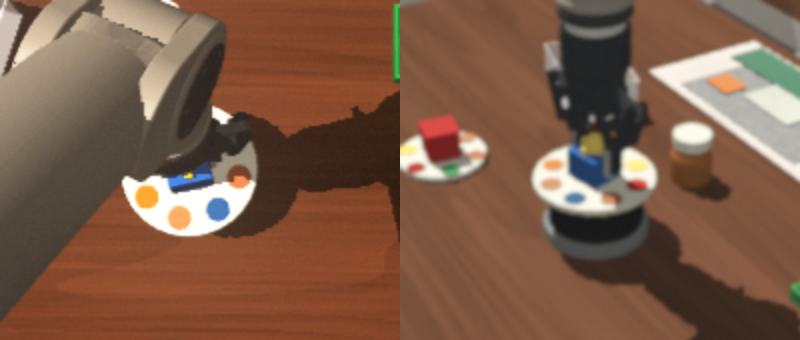

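The views show the blue tier held level over the carousel (top crop (190,180), side crop (595,180)). I'll compare its flange centre with the platter centre in the same cameras.

```bash
cat > circ.py <<'E'
from h import *
from scipy.optimize import least_squares
def circle(f,mask,z,R,c0):
    cs,_=cv2.findContours(mask.astype(np.uint8),cv2.RETR_EXTERNAL,cv2.CHAIN_APPROX_NONE)
    c=max(cs,key=cv2.contourArea)[:,0].astype(float)
    q=cast(f,c,z)[:,:2]
    s=least_squares(lambda p:np.hypot(*(q-p[:2]).T)-p[2],[*c0,R],loss="cauchy",f_scale=.001,bounds=([-2,-2,R-.002],[2,2,R+.002]))
    inl=np.abs(s.fun)<.003
    return s.x,inl.sum(),len(c),q[inl]
E
python3 - <<'E'
from circ import *
for n in("top","side"):
    f0=dict(np.load(n+"0.npz"));f1=dict(np.load(n+"1.npz"))
    W=world(f0);d=np.hypot(W[...,0]-.569,W[...,1]-.0025)
    m=(d<.075)&(W[...,2]>.022)&(W[...,2]<.034)
    h=hsv(f0);g=(d<.1)&(h[...,2]<75)&(h[...,1]<110)&(W[...,2]>.015)
    for nm,mk in(("depth",m),("dark",g)):
        x,i,k,_=circle(f0,mk,.028,.056,(.569,.0025));print(n,"platter",nm,x.round(4),i,k)
    yl=rng(hsv(f0),(20,90,120),(35,255,255))&(d<.05);vv,uu=np.where(yl)
    P=W[yl];top=P[P[:,2]>P[:,2].max()-.004];print("   spigot depth pts",P.mean(0).round(4))
    W=world(f1);h=hsv(f1);d=np.hypot(W[...,0]-.569,W[...,1]-.0025)
    for nm,mk in(("white",(d<.1)&(W[...,2]>.065)&(W[...,2]<.085)),):
        x,i,k,_=circle(f1,mk,.0763,.070,(.569,.0025));print(n,"flange",nm,x.round(4),i,k)
E
```

```text
top platter depth [0.5698 0.003  0.0552] 147 149
top platter dark [ 5.699e-01 -1.000e-04  5.620e-02] 148 151
   spigot depth pts [0.5696 0.0029 0.04  ]
top flange white [0.5671 0.0017 0.0684] 106 186
side platter depth [ 0.5667 -0.0017  0.0552] 109 116
side platter dark [ 0.568 -0.007  0.058] 91 128
   spigot depth pts [0.5714 0.0046 0.0332]
side flange white [ 0.563  -0.0061  0.07  ] 109 160
```

Emit:
{"fn": "arm_command", "kwargs": {
  "rows": [
    {"fingers": -1,"x": 0.002,"y": -0.0013,"z": 0.01,"ax": 0,"ay": 0,"az": 0},
    {"fingers": -1,"x": 0,"y": 0,"z": 0.01,"ax": 0,"ay": 0,"az": 0},
    {"fingers": -1,"x": 0,"y": 0,"z": 0.004,"ax": 0,"ay": 0,"az": 0},
    {"fingers": -1,"x": 0,"y": 0,"z": 0.003,"ax": 0,"ay": 0,"az": 0},
    {"fingers": -1,"x": 0,"y": 0,"z": 0.002,"ax": 0,"ay": 0,"az": 0},
    {"fingers": -1,"x": 0,"y": 0,"z": 0.002,"ax": 0,"ay": 0,"az": 0},
    {"fingers": -1,"x": 0,"y": 0,"z": 0,"ax": 0,"ay": 0,"az": 0}
  ]
}}

```text
clock: 5.58
tcp_pos: [0.5747, 0.0052, 0.0726]
orientation: [3.12, 0.367, -0.001]
contact_force: [-0.2, 0.1, -3.4]
grip_width: 0.0436
gripper_force: 52.1
```

```bash
python3 plan.py 0.5727 0.0034 0.07 -76.5 1
```

```text
t 5.58 tcp [0.5747 0.0052 0.0726] yaw -76.6 tilt [-0.03 -0.03] q [-0.65  0.66  0.72  1.97 -0.64  0.75 -0.88] F [-0.2  0.1 -3.4] M [-0.11  0.1  -0.06] w 0.0436 g 52.1
-0.0023 0.0013 0.0026 az -0.1
```

Emit:
{"fn": "arm_command", "kwargs": {
  "rows": [
    {"fingers": -1,"x": 0,"y": 0,"z": 0.0015,"ax": 0,"ay": 0,"az": 0},
    {"fingers": -1,"x": 0,"y": 0,"z": 0.0015,"ax": 0,"ay": 0,"az": 0},
    {"fingers": -1,"x": 0,"y": 0,"z": 0.001,"ax": 0,"ay": 0,"az": 0},
    {"fingers": -1,"x": 0,"y": 0,"z": 0.001,"ax": 0,"ay": 0,"az": 0},
    {"fingers": -1,"x": 0,"y": 0,"z": 0,"ax": 0,"ay": 0,"az": 0}
  ]
}}

```text
clock: 6.0
tcp_pos: [0.5747, 0.005, 0.0678]
orientation: [3.12, 0.366, -0.001]
contact_force: [-0.8, -4.0, -3.2]
grip_width: 0.0429
gripper_force: 52.2
```

```bash
python3 plan.py 0.5727 0.0034 0.0626 -76.5 1
```

```text
t 6.00 tcp [0.5747 0.005  0.0678] yaw -76.6 tilt [-0.01 -0.04] q [-0.64  0.67  0.71  1.97 -0.65  0.74 -0.87] F [-0.8 -4.  -3.2] M [-0.84  0.3   0.08] w 0.0429 g 52.2
-0.0023 0.0011 0.0052 az -0.1
```

Emit:
{"fn": "arm_command", "kwargs": {
  "rows": [
    {"fingers": -1,"x": 0,"y": 0.001,"z": 0.001,"ax": 0,"ay": 0,"az": 0},
    {"fingers": -1,"x": 0,"y": 0,"z": 0.001,"ax": 0,"ay": 0,"az": 0},
    {"fingers": -1,"x": 0,"y": 0,"z": 0.001,"ax": 0,"ay": 0,"az": 0},
    {"fingers": -1,"x": 0,"y": 0,"z": 0.001,"ax": 0,"ay": 0,"az": 0},
    {"fingers": -1,"x": 0,"y": 0,"z": 0,"ax": 0,"ay": 0,"az": 0}
  ]
}}

```text
clock: 6.42
tcp_pos: [0.5751, 0.0045, 0.0637]
orientation: [3.12, 0.367, -0.0]
contact_force: [-0.4, -2.3, -3.1]
grip_width: 0.0434
gripper_force: 52.2
```

```bash
python3 plan.py 0.5727 0.0034 0.0626 -76.5 1
```

```text
t 6.42 tcp [0.5751 0.0045 0.0637] yaw -76.6 tilt [-0.   -0.01] q [-0.63  0.68  0.71  1.97 -0.65  0.73 -0.87] F [-0.4 -2.3 -3.1] M [-0.59  0.21 -0.02] w 0.0434 g 52.2
-0.0026 0.0005 0.0011 az -0.1
```

Emit:
{"fn": "arm_command", "kwargs": {
  "rows": [
    {"fingers": -1,"x": 0,"y": 0.0005,"z": 0.001,"ax": 0,"ay": 0,"az": 0},
    {"fingers": -1,"x": 0,"y": 0,"z": 0.001,"ax": 0,"ay": 0,"az": 0},
    {"fingers": -1,"x": 0,"y": 0,"z": 0,"ax": 0,"ay": 0,"az": 0},
    {"fingers": -1,"x": 0,"y": 0,"z": 0,"ax": 0,"ay": 0,"az": 0}
  ]
}}

```text
clock: 6.75
tcp_pos: [0.5753, 0.0043, 0.0626]
orientation: [-3.119, -0.367, -0.0]
contact_force: [-5.1, -0.1, 7.4]
grip_width: 0.0429
gripper_force: 53.2
```

```bash
python3 plan.py 0.5727 0.0034 0.0626 -76.5 1
```

```text
t 6.75 tcp [0.5753 0.0043 0.0626] yaw -76.6 tilt [0.01 0.06] q [-0.63  0.68  0.7   1.97 -0.65  0.73 -0.87] F [-5.1 -0.1  7.4] M [-0.51  0.84 -0.01] w 0.0429 g 53.2
-0.0028 0.0003 0.0 az -0.1
```

Flush: the tier bottomed out exactly at the expected height. I'm releasing and lifting off.

Emit:
{"fn": "arm_command", "kwargs": {
  "rows": [
    {"fingers": 1,"x": 0,"y": 0,"z": 0,"ax": 0,"ay": 0,"az": 0},
    {"fingers": 1,"x": 0,"y": 0,"z": 0,"ax": 0,"ay": 0,"az": 0},
    {"fingers": 1,"x": 0,"y": 0,"z": 0,"ax": 0,"ay": 0,"az": 0},
    {"fingers": 1,"x": 0,"y": 0,"z": 0,"ax": 0,"ay": 0,"az": 0},
    {"fingers": 1,"x": 0,"y": 0,"z": -0.02,"ax": 0,"ay": 0,"az": 0},
    {"fingers": 1,"x": 0,"y": 0,"z": -0.03,"ax": 0,"ay": 0,"az": 0},
    {"fingers": 1,"x": 0,"y": 0,"z": -0.03,"ax": 0,"ay": 0,"az": 0},
    {"fingers": 1,"x": 0,"y": 0,"z": 0,"ax": 0,"ay": 0,"az": 0},
    {"fingers": 1,"x": 0,"y": 0,"z": 0,"ax": 0,"ay": 0,"az": 0}
  ]
}}

```text
clock: 7.5
tcp_pos: [0.5765, 0.0043, 0.1434]
orientation: [-3.12, -0.368, -0.006]
contact_force: [0.7, -0.2, -0.9]
grip_width: 0.0855
gripper_force: 0.0
```

```bash
python3 plan.py 0.476 0.2433 0.12 81.3 8
```

```text
t 7.50 tcp [0.5765 0.0043 0.1434] yaw -76.6 tilt [0.2  0.05] q [-0.72  0.57  0.82  1.93 -0.54  0.87 -0.95] F [ 0.7 -0.2 -0.9] M [-0.02 -0.01 -0.04] w 0.0855 g 0.0
0.0014 -0.0337 0.0029 az 2.8
-0.0022 -0.0334 0.0029 az 2.7
-0.0057 -0.0327 0.003 az 2.8
-0.0091 -0.0315 0.0029 az 2.8
-0.0124 -0.0302 0.0029 az 2.7
-0.0154 -0.0283 0.0029 az 2.8
-0.0181 -0.0263 0.0029 az 2.8
-0.0208 -0.0239 0.003 az 2.7
```

Emit:
{"fn": "arm_command", "kwargs": {
  "rows": [
    {"fingers": 1,"x": 0.0014,"y": -0.034,"z": 0.003,"ax": 0,"ay": 0,"az": 2.8},
    {"fingers": 1,"x": -0.0022,"y": -0.0335,"z": 0.003,"ax": 0,"ay": 0,"az": 2.7},
    {"fingers": 1,"x": -0.0057,"y": -0.0327,"z": 0.003,"ax": 0,"ay": 0,"az": 2.8},
    {"fingers": 1,"x": -0.009,"y": -0.0315,"z": 0.003,"ax": 0,"ay": 0,"az": 2.8},
    {"fingers": 1,"x": -0.0124,"y": -0.03,"z": 0.003,"ax": 0,"ay": 0,"az": 2.7},
    {"fingers": 1,"x": -0.0154,"y": -0.0283,"z": 0.003,"ax": 0,"ay": 0,"az": 2.8},
    {"fingers": 1,"x": -0.018,"y": -0.0263,"z": 0.003,"ax": 0,"ay": 0,"az": 2.8},
    {"fingers": 1,"x": -0.0208,"y": -0.024,"z": 0.003,"ax": 0,"ay": 0,"az": 2.7},
    {"fingers": 1,"x": 0,"y": 0,"z": 0.02,"ax": 0,"ay": 0,"az": 0},
    {"fingers": 1,"x": 0,"y": 0,"z": 0,"ax": 0,"ay": 0,"az": 0}
  ]
}}

```text
clock: 8.33
tcp_pos: [0.4712, 0.2455, 0.0944]
orientation: [3.13, -0.228, -0.008]
contact_force: [-0.7, -1.4, 0.1]
grip_width: 0.0853
gripper_force: 0.0
```

Emit:
{"fn": "arm_command", "kwargs": {
  "rows": [
    {"fingers": 1,"x": 0,"y": 0,"z": 0,"ax": 0,"ay": 0,"az": 0},
    {"fingers": 1,"x": 0,"y": 0,"z": 0,"ax": 0,"ay": 0,"az": 0}
  ]
}}

```text
clock: 8.5
tcp_pos: [0.4755, 0.2417, 0.098]
orientation: [3.131, -0.241, 0.0]
contact_force: [-0.8, -0.5, -0.3]
grip_width: 0.0853
gripper_force: 0.0
```

```bash
python3 plan.py 0.476 0.2433 0.037 81.3 1
python3 - <<'E'
from h import *
from bench import r
f=r.grab_frame("side");np.savez("side2.npz",**f);g=r.grab_frame("top");np.savez("top2.npz",**g)
a=cv2.resize(f["frame"][100:280,190:390,::-1],(400,360));b=cv2.resize(g["frame"][150:330,130:330,::-1],(400,360))
cv2.imwrite("pics/both2.png",np.hstack([b,a]))
h=hsv(g);W=world(g);d=np.hypot(W[...,0]-.569,W[...,1]-.0025)
from circ import circle
x,i,k,_=circle(g,(d<.1)&(W[...,2]>.028)&(W[...,2]<.043),.036,.07,(.569,.0025));print("flange",x.round(4),i,k)
s=(d<.05)&(W[...,2]>.064)&(W[...,2]<.076);print("boss",s.sum(),[np.round(t,4) for t in cv2.minAreaRect(W[s][:,:2].astype(np.float32))])
y=(d<.05)&rng(h,(20,120,120),(35,255,255));vv,uu=np.where(y)
if len(uu)>20:
    q=cast(g,np.c_[uu,vv],.078)[:,:2];w=q-q.mean(0);ph=np.sum(np.hypot(*w.T)**4*np.exp(4j*np.arctan2(w[:,1],w[:,0])));print("yellow",len(q),q.mean(0).round(4),np.degrees(np.angle(ph))/4)
E
```

```text
t 8.50 tcp [0.4755 0.2417 0.098 ] yaw -98.8 tilt [ 0.01 -0.06] q [-1.25  0.63  0.89  2.06 -0.7   0.79 -1.65] F [-0.8 -0.5 -0.3] M [ 0.08  0.02 -0.  ] w 0.0853 g 0.0
0.0002 -0.0017 0.061 az -0.1
flange [0.5706 0.0037 0.0688] 181 182
boss 320 [array([0.5708, 0.0037]), array([0.0445, 0.0441]), np.float64(13.4086)]
yellow 164 [0.5767 0.0013] -17.72134189038443
```

View pics/both2.png

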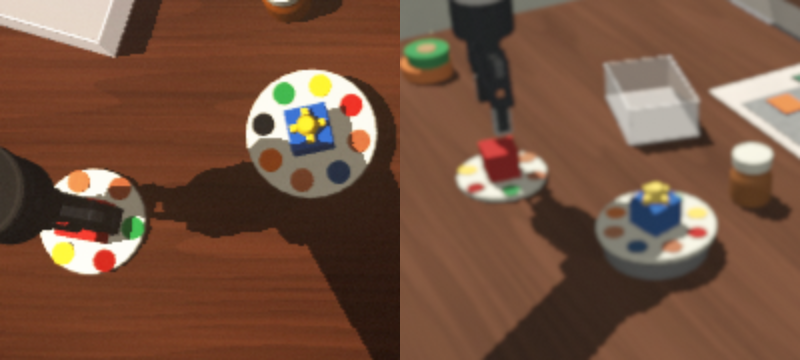

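The tier sits flush, with boss centre about (0.5707, 0.0037) at 13.4°. The jaws stand over the red boss (side crop (500,150)). I'm descending to grip it.

Emit:
{"fn": "arm_command", "kwargs": {
  "rows": [
    {"fingers": 1,"x": 0,"y": -0.001,"z": 0.022,"ax": 0,"ay": 0,"az": 0},
    {"fingers": 1,"x": 0,"y": 0,"z": 0.021,"ax": 0,"ay": 0,"az": 0},
    {"fingers": 1,"x": 0,"y": 0,"z": 0.018,"ax": 0,"ay": 0,"az": 0},
    {"fingers": 1,"x": 0,"y": 0,"z": 0,"ax": 0,"ay": 0,"az": 0},
    {"fingers": -1,"x": 0,"y": 0,"z": 0,"ax": 0,"ay": 0,"az": 0},
    {"fingers": -1,"x": 0,"y": 0,"z": 0,"ax": 0,"ay": 0,"az": 0},
    {"fingers": -1,"x": 0,"y": 0,"z": 0,"ax": 0,"ay": 0,"az": 0},
    {"fingers": -1,"x": 0,"y": 0,"z": 0,"ax": 0,"ay": 0,"az": 0},
    {"fingers": -1,"x": 0,"y": 0,"z": 0,"ax": 0,"ay": 0,"az": 0}
  ]
}}

```text
clock: 9.35
tcp_pos: [0.4761, 0.2446, 0.0383]
orientation: [-3.131, 0.238, -0.003]
contact_force: [-0.4, 0.3, 7.3]
grip_width: 0.0429
gripper_force: 51.7
```

```bash
python3 plan.py 0.476 0.2433 0.037 81.3 1
```

```text
t 9.35 tcp [0.4761 0.2446 0.0383] yaw -98.7 tilt [0.11 0.08] q [-1.17  0.71  0.78  2.08 -0.81  0.68 -1.57] F [-0.4  0.3  7.3] M [-0.22  0.14 -0.01] w 0.0429 g 51.7
0.0001 0.0012 0.0013 az 0.0
```

Emit:
{"fn": "arm_command", "kwargs": {
  "rows": [
    {"fingers": -1,"x": 0,"y": 0,"z": -0.02,"ax": 0,"ay": 0,"az": 0},
    {"fingers": -1,"x": 0,"y": 0,"z": -0.035,"ax": 0,"ay": 0,"az": 0},
    {"fingers": -1,"x": 0,"y": 0,"z": -0.035,"ax": 0,"ay": 0,"az": 0},
    {"fingers": -1,"x": 0,"y": 0,"z": -0.02,"ax": 0,"ay": 0,"az": 0},
    {"fingers": -1,"x": 0,"y": 0,"z": 0,"ax": 0,"ay": 0,"az": 0},
    {"fingers": -1,"x": 0,"y": 0,"z": 0,"ax": 0,"ay": 0,"az": 0},
    {"fingers": -1,"x": 0,"y": 0,"z": 0,"ax": 0,"ay": 0,"az": 0}
  ]
}}

```text
clock: 9.93
tcp_pos: [0.4741, 0.2445, 0.1461]
orientation: [3.133, -0.237, -0.002]
contact_force: [0.3, -0.3, -2.3]
grip_width: 0.0431
gripper_force: 51.9
```

```bash
python3 plan.py 0.571 0.0035 0.147 -76.6 9
```

```text
t 9.93 tcp [0.4741 0.2445 0.1461] yaw -98.6 tilt [-0.08 -0.  ] q [-1.32  0.57  0.98  2.03 -0.62  0.87 -1.71] F [ 0.3 -0.3 -2.3] M [ 0.08  0.   -0.02] w 0.0431 g 51.9
0.0192 0.0207 -0.0001 az -2.5
0.0173 0.0227 -0.0001 az -2.4
0.0152 0.0243 -0.0001 az -2.5
0.0128 0.0259 -0.0001 az -2.4
0.0104 0.0273 -0.0001 az -2.4
0.0078 0.0283 -0.0001 az -2.5
0.0051 0.0291 -0.0001 az -2.4
0.0023 0.0297 -0.0001 az -2.5
-0.0006 0.03 -0.0001 az -2.4
```

Emit:
{"fn": "arm_command", "kwargs": {
  "rows": [
    {"fingers": -1,"x": 0.0192,"y": 0.0207,"z": 0,"ax": 0,"ay": 0,"az": -2.5},
    {"fingers": -1,"x": 0.0173,"y": 0.0227,"z": 0,"ax": 0,"ay": 0,"az": -2.4},
    {"fingers": -1,"x": 0.0152,"y": 0.0243,"z": 0,"ax": 0,"ay": 0,"az": -2.5},
    {"fingers": -1,"x": 0.0128,"y": 0.026,"z": 0,"ax": 0,"ay": 0,"az": -2.4},
    {"fingers": -1,"x": 0.0104,"y": 0.0273,"z": 0,"ax": 0,"ay": 0,"az": -2.4},
    {"fingers": -1,"x": 0.0078,"y": 0.0283,"z": 0,"ax": 0,"ay": 0,"az": -2.5},
    {"fingers": -1,"x": 0.005,"y": 0.029,"z": 0,"ax": 0,"ay": 0,"az": -2.4},
    {"fingers": -1,"x": 0.0023,"y": 0.0297,"z": 0,"ax": 0,"ay": 0,"az": -2.5},
    {"fingers": -1,"x": -0.0006,"y": 0.03,"z": 0,"ax": 0,"ay": 0,"az": -2.4},
    {"fingers": -1,"x": 0,"y": 0,"z": 0,"ax": 0,"ay": 0,"az": 0}
  ]
}}

```text
clock: 10.77
tcp_pos: [0.571, -0.0048, 0.1462]
orientation: [3.118, 0.353, -0.002]
contact_force: [1.4, -1.5, -1.8]
grip_width: 0.0432
gripper_force: 51.9
```

Emit:
{"fn": "arm_command", "kwargs": {
  "rows": [
    {"fingers": -1,"x": 0,"y": 0,"z": 0,"ax": 0,"ay": 0,"az": 0},
    {"fingers": -1,"x": 0,"y": 0,"z": 0,"ax": 0,"ay": 0,"az": 0},
    {"fingers": -1,"x": 0,"y": 0,"z": 0,"ax": 0,"ay": 0,"az": 0}
  ]
}}

```text
clock: 11.02
tcp_pos: [0.5709, 0.0046, 0.1458]
orientation: [-3.12, -0.367, 0.003]
contact_force: [0.1, -0.2, -1.6]
grip_width: 0.0434
gripper_force: 51.9
```

```bash
python3 plan.py 0.571 0.0035 0.125 -76.6 1
python3 - <<'E'
from circ import *
from bench import r
z=r.get_obs()["tcp_pos"][2]-.0383+.008
for n in("top","side"):
    f=r.grab_frame(n);W=world(f);d=np.hypot(W[...,0]-.569,W[...,1]-.0025)
    x,i,k,_=circle(f,(d<.09)&(W[...,2]>z-.01)&(W[...,2]<z+.01),z,.058,(.57,.003));print(n,x.round(4),i,k)
f=dict(np.load("side2.npz"));W=world(f);d=np.hypot(W[...,0]-.569,W[...,1]-.0025)
print(circle(f,(d<.1)&(W[...,2]>.028)&(W[...,2]<.043),.036,.07,(.569,.0025))[:3])
E
```

```text
t 11.02 tcp [0.5709 0.0046 0.1458] yaw -76.6 tilt [-0.12  0.02] q [-0.72  0.56  0.82  1.94 -0.54  0.87 -0.96] F [ 0.1 -0.2 -1.6] M [0.01 0.05 0.01] w 0.0434 g 51.9
-0.0002 0.0011 0.0208 az 0.0
top [0.5695 0.0046 0.0562] 87 155
side [ 0.5659 -0.0034  0.0583] 92 134
(array([ 0.5667641 , -0.00261371,  0.0694543 ]), np.int64(125), 176)
```

Emit:
{"fn": "arm_command", "kwargs": {
  "rows": [
    {"fingers": -1,"x": 0.0007,"y": 0.0007,"z": 0.01,"ax": 0,"ay": 0,"az": 0},
    {"fingers": -1,"x": 0,"y": 0,"z": 0.008,"ax": 0,"ay": 0,"az": 0},
    {"fingers": -1,"x": 0,"y": 0,"z": 0.003,"ax": 0,"ay": 0,"az": 0},
    {"fingers": -1,"x": 0,"y": 0,"z": 0.003,"ax": 0,"ay": 0,"az": 0},
    {"fingers": -1,"x": 0,"y": 0,"z": 0.002,"ax": 0,"ay": 0,"az": 0},
    {"fingers": -1,"x": 0,"y": 0,"z": 0.002,"ax": 0,"ay": 0,"az": 0},
    {"fingers": -1,"x": 0,"y": 0,"z": 0,"ax": 0,"ay": 0,"az": 0}
  ]
}}

```text
clock: 11.7
tcp_pos: [0.5723, 0.0027, 0.1186]
orientation: [-3.12, -0.364, 0.001]
contact_force: [0.4, -0.3, -2.0]
grip_width: 0.0433
gripper_force: 51.9
```

```bash
python3 plan.py 0.571 0.0035 0.1083 -76.6 1
```

```text
t 11.70 tcp [0.5723 0.0027 0.1186] yaw -76.7 tilt [-0.03  0.  ] q [-0.69  0.6   0.79  1.95 -0.57  0.83 -0.92] F [ 0.4 -0.3 -2. ] M [ 0.02  0.04 -0.05] w 0.0433 g 51.9
-0.0011 -0.001 0.0103 az -0.1
```

Emit:
{"fn": "arm_command", "kwargs": {
  "rows": [
    {"fingers": -1,"x": -0.0005,"y": -0.0005,"z": 0.0015,"ax": 0,"ay": 0,"az": 0},
    {"fingers": -1,"x": 0,"y": 0,"z": 0.0015,"ax": 0,"ay": 0,"az": 0},
    {"fingers": -1,"x": 0,"y": 0,"z": 0.001,"ax": 0,"ay": 0,"az": 0},
    {"fingers": -1,"x": 0,"y": 0,"z": 0.001,"ax": 0,"ay": 0,"az": 0},
    {"fingers": -1,"x": 0,"y": 0,"z": 0.001,"ax": 0,"ay": 0,"az": 0},
    {"fingers": -1,"x": 0,"y": 0,"z": 0,"ax": 0,"ay": 0,"az": 0}
  ]
}}

```text
clock: 12.2
tcp_pos: [0.5718, 0.0031, 0.1127]
orientation: [-3.12, -0.364, 0.0]
contact_force: [-0.8, 0.3, -1.6]
grip_width: 0.0434
gripper_force: 51.9
```

```bash
python3 plan.py 0.571 0.0035 0.1083 -76.6 1
```

```text
t 12.20 tcp [0.5718 0.0031 0.1127] yaw -76.7 tilt [-0.01  0.  ] q [-0.69  0.61  0.78  1.96 -0.58  0.81 -0.92] F [-0.8  0.3 -1.6] M [ 0.04 -0.01  0.  ] w 0.0434 g 51.9
-0.0007 -0.0006 0.0044 az -0.1
```

Underside is at 74 mm, already below the rib tops (78 mm), with no contact. I'm going down the rest.

Emit:
{"fn": "arm_command", "kwargs": {
  "rows": [
    {"fingers": -1,"x": 0,"y": 0,"z": 0.001,"ax": 0,"ay": 0,"az": 0},
    {"fingers": -1,"x": 0,"y": 0,"z": 0.001,"ax": 0,"ay": 0,"az": 0},
    {"fingers": -1,"x": 0,"y": 0,"z": 0.001,"ax": 0,"ay": 0,"az": 0},
    {"fingers": -1,"x": 0,"y": 0,"z": 0.001,"ax": 0,"ay": 0,"az": 0},
    {"fingers": -1,"x": 0,"y": 0,"z": 0.001,"ax": 0,"ay": 0,"az": 0},
    {"fingers": -1,"x": 0,"y": 0,"z": 0,"ax": 0,"ay": 0,"az": 0},
    {"fingers": -1,"x": 0,"y": 0,"z": 0,"ax": 0,"ay": 0,"az": 0}
  ]
}}

```text
clock: 12.78
tcp_pos: [0.5719, 0.0031, 0.1083]
orientation: [-3.12, -0.364, 0.0]
contact_force: [-2.1, 0.3, 5.2]
grip_width: 0.0433
gripper_force: 52.4
```

```bash
python3 plan.py 0.571 0.0035 0.1083 -76.6 1
```

```text
t 12.78 tcp [0.5719 0.0031 0.1083] yaw -76.7 tilt [-0.    0.03] q [-0.68  0.61  0.77  1.96 -0.59  0.81 -0.91] F [-2.1  0.3  5.2] M [0.19 0.51 0.09] w 0.0433 g 52.4
-0.0008 -0.0006 -0.0 az -0.1
```

Home at exactly the expected height. I'm releasing, lifting clear and checking.

Emit:
{"fn": "arm_command", "kwargs": {
  "rows": [
    {"fingers": 1,"x": 0,"y": 0,"z": 0,"ax": 0,"ay": 0,"az": 0},
    {"fingers": 1,"x": 0,"y": 0,"z": 0,"ax": 0,"ay": 0,"az": 0},
    {"fingers": 1,"x": 0,"y": 0,"z": 0,"ax": 0,"ay": 0,"az": 0},
    {"fingers": 1,"x": 0,"y": 0,"z": 0,"ax": 0,"ay": 0,"az": 0},
    {"fingers": 1,"x": 0,"y": 0,"z": -0.02,"ax": 0,"ay": 0,"az": 0},
    {"fingers": 1,"x": 0,"y": 0,"z": -0.03,"ax": 0,"ay": 0,"az": 0},
    {"fingers": 1,"x": 0,"y": 0,"z": -0.04,"ax": 0,"ay": 0,"az": 0},
    {"fingers": 1,"x": 0,"y": 0,"z": -0.03,"ax": 0,"ay": 0,"az": 0},
    {"fingers": 1,"x": 0,"y": 0,"z": 0,"ax": 0,"ay": 0,"az": 0}
  ]
}}

```text
clock: 13.53
tcp_pos: [0.5752, 0.0021, 0.2337]
orientation: [-3.12, -0.363, -0.015]
contact_force: [1.9, -0.6, 0.2]
grip_width: 0.0855
gripper_force: 0.0
```

Emit:
{"fn": "arm_command", "kwargs": {
  "rows": [
    {"fingers": 1,"x": 0,"y": 0.04,"z": 0,"ax": 0,"ay": 0,"az": 0},
    {"fingers": 1,"x": 0,"y": 0.04,"z": 0,"ax": 0,"ay": 0,"az": 0},
    {"fingers": 1,"x": 0,"y": 0.04,"z": 0,"ax": 0,"ay": 0,"az": 0},
    {"fingers": 1,"x": 0,"y": 0.04,"z": 0,"ax": 0,"ay": 0,"az": 0},
    {"fingers": 1,"x": 0,"y": 0.04,"z": 0,"ax": 0,"ay": 0,"az": 0},
    {"fingers": 1,"x": 0,"y": 0,"z": 0,"ax": 0,"ay": 0,"az": 0},
    {"fingers": 1,"x": 0,"y": 0,"z": 0,"ax": 0,"ay": 0,"az": 0},
    {"fingers": 1,"x": 0,"y": 0,"z": 0,"ax": 0,"ay": 0,"az": 0}
  ]
}}

```text
clock: 14.2
tcp_pos: [0.6178, -0.1913, 0.2272]
orientation: [-3.12, -0.363, 0.001]
contact_force: [0.4, 0.5, 0.6]
grip_width: 0.0852
gripper_force: 0.0
```

Run:
```python
from h import *
from bench import r
f=r.grab_frame("side");g=r.grab_frame("top")
b=cv2.resize(g["frame"][100:280,180:380,::-1],(400,360));a=cv2.resize(f["frame"][120:300,220:420,::-1],(400,360))
cv2.imwrite("pics/fin.png",np.hstack([b,a]))
W=world(g);d=np.hypot(W[...,0]-.571,W[...,1]-.0035)
for lo,hi,dd in((.028,.045,.075),(.07,.09,.06),(.105,.13,.03)):
    s=(d<dd)&(W[...,2]>lo)&(W[...,2]<hi);q=W[s]
    if len(q)<20: print(len(q));continue
    A=np.c_[q[:,:2]-[.571,.0035],np.ones(len(q))];k=np.linalg.lstsq(A,q[:,2],rcond=None)[0];print(len(q),"z %.4f"%np.median(q[:,2]),"slope deg",np.degrees(k[:2]).round(2),np.round(cv2.minAreaRect(q[:,:2].astype(np.float32))[0],4))
o=r.get_obs();print(o["clock"],o["tcp_pos"])
```

```text
0
0
0
14.3 [ 0.61818606 -0.18949931  0.22733087]
```

View pics/fin.png

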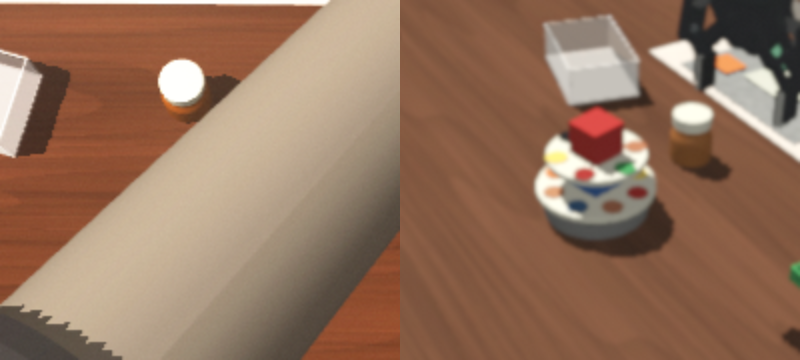

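The side view shows both tiers stacked and level on the carousel (red boss at crop (597,135)), while the arm hides the stack in the top view. I'll check the heights with one side depth reading and hand in if they agree.

Run:
```python
from h import *
from bench import r
f=r.grab_frame("side");W=world(f);d=np.hypot(W[...,0]-.569,W[...,1]-.0)
ok=[]
for lo,hi,dd,e in((.072,.086,.06,.078),(.113,.125,.03,.118)):
    q=W[(d<dd)&(W[...,2]>lo)&(W[...,2]<hi)];m=np.median(q[:,2])
    k=np.linalg.lstsq(np.c_[q[:,:2],np.ones(len(q))],q[:,2],rcond=None)[0]
    print(len(q),m.round(4),e,np.degrees(k[:2]).round(1));ok.append(abs(m-e)<.0035)
if all(ok): print(r.hand_in())
```

```text
816 0.0761 0.078 [0.4 0.7]
230 0.1159 0.118 [0.1 0. ]
the job is handed in; nothing more can be done
None
```

The job is handed in at about 14 s: the blue-boss tier is seated flush on the carousel and the red-boss tier is fully home and level on top, both released, with the tub, tray and jar not touched.

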